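# Push a hexagonal tube block round the lane bend and close the pack

## Task

Push the lone hexagonal tube block along its lane, round the curved rails and through the narrow throat into the bay, so that it nests in the notch between the two parked blocks, and then press the pack of three tight against the end fence with about 10 N before you let go. Keep all three blocks flat on the deck (push, do not lift), never push the lone block with more than 30 N, and leave the bottle, the tip rack and the cap tray where they are.

Things in the scene. Friction and masses are not known exactly. Their poses are not given: they have to be found in the camera images.
- track: Fixed lane: white deck 246 x 275 mm, 6 mm thick, with steel rails 4 mm thick and 12 mm high (tops 18 mm over the bench). Origin: centre of the 90 degree bend, at bench height. Entry lane runs along track +x at y = 70 mm to x = 0; bend of centre-line radius 70 mm (rails at radius 46 and 94) from (0, 70) to (70, 0); exit runs along track -y at x = 70 mm.
- lane_start (a point): Open start of the entry lane, on its centre line and on the deck, at (-108, 70) mm in the track's axes. The entry lane is 48 mm wide between the rails.
- bend_mid (a point): Middle of the bend, on the centre line and on the deck, at (49.5, 49.5) mm in the track's axes. The bend is 48 mm wide.
- throat (a point): Start of the narrow throat, on the centre line and on the deck, at (70, -22) mm in the track's axes. The exit tapers from 48 mm wide at y = 0 to 43.5 mm here and stays 43.5 mm as far as bay_mouth.
- bay_mouth (a point): Where the throat opens into the bay, on the centre line and on the deck, at (70, -45) mm in the track's axes. The bay is 84 mm wide (track x = 28 to 112). The end fence closes it: 22 mm tall, clamped with its face anywhere from y = -107 to -127, not measured, so find it by touch. Its sprung rubber face gives 1 mm per 4 N (9 mm at most) and springs back.
- block: The lone hexagonal tube block, orange plastic: 40 mm across flats, 46.2 mm across corners, 40 mm tall plus white tube caps 3 mm high; 60 to 130 g. Stands loose on the deck in the entry lane. Origin: centre of its underside. Its own +y and -y are flats, +x and -x corners; it starts with +x about along the lane, so one corner points back.
- parked_a: Parked hexagonal block, same shape as the lone one, loose in the bay, on the side nearer the bend's centre (track x about 49 mm), one flat against the bay's side rail, a corner towards the throat. Origin: centre of its underside. It and parked_b start short of the fence and slide back when pushed; if they bind on the side rails before the fence, ease off and push again.
- parked_b: The other parked hexagonal block, loose in the bay beside parked_a (track x about 91 mm), flat to flat with it but for a gap of about 2 mm. Origin: centre of its underside.
- bottle: Bystander: clear bottle with a blue cap, 64 mm in diameter, about 150 mm tall, at the left of the lane. Origin: centre of its underside.
- tip_rack: Bystander: red pipette-tip rack, 120 x 82 x 49 mm, at the right of the lane. Origin: centre of its underside.
- cap_tray: Bystander: small grey tray of caps, 70 x 50 x 20 mm, standing on the deck inside the bend, its centre 45 to 65 mm from the track origin towards track -x and 40 to 90 mm towards track -y. Origin: centre of its underside.
- fence_face (a joint): Compression of the end fence's sprung rubber face, in m: 0 at rest, grows as the pack presses on it towards track -y (about 0.25 mm per N, at most 9 mm). It says nothing of where the fence stands.
There are look-alikes about, which are no part of the job. Leave any black look-alike of the parked_b alone.

How it is judged (in metres and radians):
On the way, in this order (a step that is already met when the one before it is completed fails the run):
1. the lone block passes the middle of the bend, on the deck (distance between block and bend_mid below 0.02 m), for 0.1 s.
2. the nested pack of three is pressed against the fence with more than 6 N (contact force between the fingers and block above 6 N and linear speed of block below 0.02 m/s and horizontal distance between block and parked_a below 0.042 m and horizontal distance between block and parked_b below 0.042 m and value of joint fence_face above 0.001 m), for 0.2 s.
At the end, for the whole second after the job is handed in: All three blocks flat on the deck (0.06 rad), let go, at rest, nested in the bay: lone block centre within 42.5 mm of each parked centre (40 = touching), parked ones within 46 mm of each other; lone block at least 42 mm, parked ones 74 mm past the bend centre along the exit (track -y) (horizontal distance between block and parked_a below 0.0425 m and horizontal distance between block and parked_b below 0.0425 m and horizontal distance between parked_a and parked_b below 0.046 m and y of block in the frame of track below -0.042 m and y of each of parked_a, parked_b in the frame of track below -0.074 m and linear speed of each of block, parked_a, parked_b below 0.01 m/s and angle between each of block, parked_a, parked_b's own z axis and vertical below 0.06 rad and height (world z) of each of block, parked_a, parked_b below 0.01 m).
It fails at once if the lone block is pushed with more than 30 N (contact force between the fingers and block above 30 N).
It fails at once if a block is lifted off the deck or tipped (height (world z) of any of block, parked_a, parked_b above 0.014 m or angle between any of block, parked_a, parked_b's own z axis and vertical above 0.3 rad).
It fails at once if a bystander is moved by more than 20 mm (distance of any of bottle, tip_rack, cap_tray from where it was at the start of the episode above 0.02 m).
It also fails if it takes over 61 s, if anything falls off the work surface, if the arm or the gripper's body presses on something with over 40 N, if the wrist force passes 120 N, or if a joint passes its speed limit or range.

## Robot

A 6-joint arm with a two-finger parallel gripper is mounted at the origin on the work surface. World frame = base frame: x ahead of the robot, y to its left, z up, the work surface at z = 0. Lengths are in mm, angles in rad, forces in N, time in s.
With the tool pointing down it reaches from about 275 to 1000 mm from the base axis. Payload 8.4 kg.
Tool frame: the origin (TCP) lies midway between the tips of the shut fingers; the grasp point (between the pads) lies 19 mm behind it; z points along the fingers, y is the line along which they close (so a half turn about z gives the same grasp; the last joint's range is limited). The gripper opens to 85 mm and grips with 20 to 120 N. Pads are 22 mm wide; open, the fingers measure 114 mm over their backs; the gripper's body (76 mm by 85 mm) begins 54 mm behind the grasp point. The pads swing forward as they close: fully open they stand 13 mm farther back than shut.
Start: joints at [-1.344, 0.353, 1.633, -0, 1.155, -0.002], TCP at [141.754, -608.715, 231.281] pointing down, gripper open.
Joint ranges: [-2.63, 2.63], [-0.92, 2.1], [0.06, 2.66], [-1.3, 4.44], [0, 2.69], [-3.02, 3.02]. Speed limits (rad/s): [2.22, 2.22, 2.79, 3.14, 3.14, 3.14].

## Interface

Orientations are given as [roll, pitch, yaw] about the fixed x, y, z axes, in that order (R = Rz(yaw) Ry(pitch) Rx(roll)).
In Python, from rig import r, imaging gives the robot as it stands. The module is installed in compiled form; this text tells all that it offers.
- The arm moves only by the tool arm_command, never from a script. Its argument "deltas" is a list of rows, each an object of numbers: "hand": the finger opening in mm, from 0 to 85.4; "tx", "ty", "tz": the shift along the tool's x, y, z in mm; "wx", "wy", "wz": the turn, a rotation vector about the tool's x, y, z in rad. A call has 1 to 8 rows; each row shifts and turns the commanded pose from where the row before left it, along the tool's axes as they then stand; what a row does not reach is not made up. A row lasts 1/8 s, in which the tool goes at most 62.5 mm and 10.7 degrees, less where a joint would pass 70% of its speed; a pose out of reach is approached as far as the arm can. A call with a gripper value outside its range is refused whole. The fingers move at their own pace and stop on an object; "squeeze" is the grip in N (left out, the last holds). Time passes only in rows, so rows that do not move let the fingers close. It gives the time, the measured TCP pose, the force, the opening and the grip force at its end, in the units of the state.
- r.sense(): the state, without advancing time (a new reading comes with each control period).
- imaging.grab_frame(name): name is "side" or "top"; returns a dict with "image" (400x640x3 uint8, red, green, blue), "mtx" (3x3 intrinsics, pixels), "world_to_cam" (4x4, takes a point from world to camera coordinates). Camera axes: x right, y up, looking along -z (the intrinsics and any distortion apply to the point x, -y, -z); pixel columns grow to the right and rows downward; lengths in mm; the calibration is good to about 2 mm. A picture is of the moment at which its call begins. There is no depth.
- r.sign_off(): hands the job in; it is judged then, once.
The state is a dict: "clock": time; "qpos": joint angles; "qvel": joint speeds; "joint_efforts": joint torques, N m; "eef_pos": TCP position; "tcp_rot": TCP orientation; "contact_force": force on the tool from outside, world axes, zero at the start; "wrist_torque": the same for the moment, N m; "opening": opening from 0.0 (shut) to 1.0 (fully open); "grasp_force": force on a finger pad.
Only numpy, scipy, OpenCV 4.12 (cv2) and the standard library are available. Lean on these libraries where they do the work, as an engineer would, in place of code of your own. Each camera call takes 0.05 s, during which the arm holds its last target. There are 200 camera calls.

## Working session

There is one attempt and no reset: what is moved stays moved. The work goes in short steps, Python scripts to look and compute and a tool call to move; the robot and the scene stay as the last step left them, time stands still between calls to the robot, and variables do not carry over. Pictures are saved under pics/ and viewed, at most 10 in all, crops included, and the job is handed in when it is done.

Besides the shell and the picture viewer there is one more tool, called after "Emit:" as name(argument=value, ...) on one line, values as JSON. arm_command: Moves the arm, as the interface text tells. Its arguments: {"type":"object","properties":{"deltas":{"type":"array"},"squeeze":{"type":"number"}},"required":["deltas"]}

```bash
mkdir -p pics; python3 - <<'E'
from rig import r, imaging
import cv2
for n in("top","side"):
    f=imaging.grab_frame(n); cv2.imwrite(f"pics/{n}0.png",f["image"][...,::-1]); print(n,f["mtx"].round(1).tolist(),f["world_to_cam"].round(3).tolist())
print(r.sense())
E
```

```text
top [[442.8, 0.0, 318.6], [0.0, 442.8, 203.2], [0.0, 0.0, 1.0]] [[0.024, -1.0, 0.008, -40.789], [0.988, 0.025, 0.151, -599.471], [-0.151, 0.004, 0.989, -1274.375], [0.0, 0.0, 0.0, 1.0]]
side [[448.7, 0.0, 316.3], [0.0, 448.7, 199.7], [0.0, 0.0, 1.0]] [[-0.815, -0.58, 0.003, 480.044], [0.454, -0.634, 0.626, -313.454], [-0.361, 0.511, 0.78, -868.603], [0.0, 0.0, 0.0, 1.0]]
{'clock': 0.1, 'qpos': array([-1.34439442e+00,  3.53588819e-01,  1.63407181e+00, -2.41595358e-06,
        1.15517116e+00, -2.46138492e-03]), 'qvel': array([ 0.00020069, -0.00208466, -0.00089184, -0.00036651,  0.00035933,
       -0.00095379]), 'joint_efforts': array([-6.59153739e-04, -6.06356764e+01, -3.42819750e+01, -9.18117507e-06,
        3.89016917e-03, -9.49316785e-06]), 'eef_pos': array([ 141.66053592, -608.29741969,  230.62538513]), 'tcp_rot': array([-3.14035352e+00, -8.40930761e-07,  2.28864264e-01]), 'contact_force': array([-0.81170898,  0.33371275, -1.06446446]), 'wrist_torque': array([0.04515754, 0.0238425 , 0.04432028]), 'grasp_force': 0.0, 'opening': 1.0040468386938286}
```

View pics/top0.png

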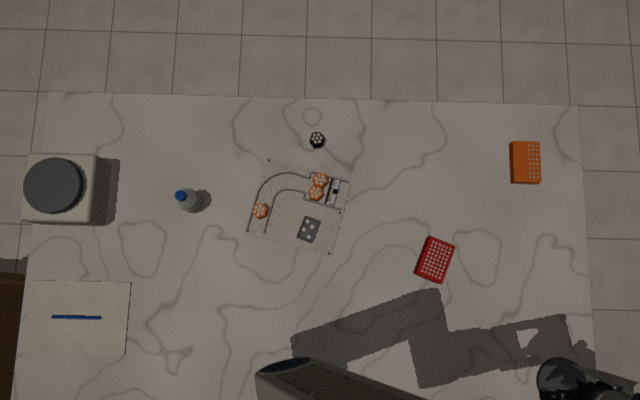

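View pics/side0.png

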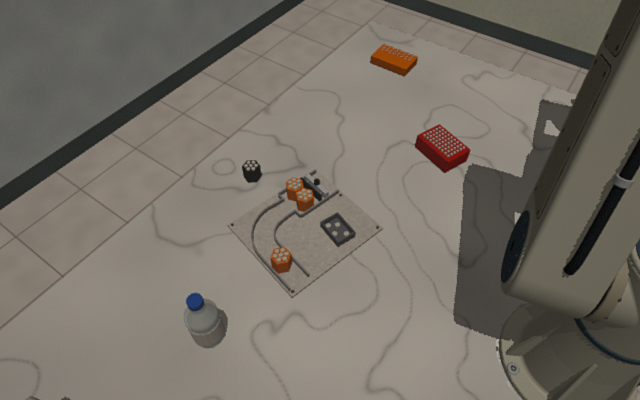

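```bash
python3 - <<'E'
import cv2
a=cv2.imread("pics/top0.png")[145:270,230:370]; cv2.imwrite("pics/top0c.png",cv2.resize(a,None,fx=4.8,fy=4.8,interpolation=cv2.INTER_CUBIC)[:600]*1)
a=cv2.imread("pics/side0.png")[160:305,220:390]; cv2.imwrite("pics/side0c.png",cv2.resize(a,None,fx=4,fy=4,interpolation=cv2.INTER_CUBIC))
E
```

```text
(no output)
```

View pics/top0c.png

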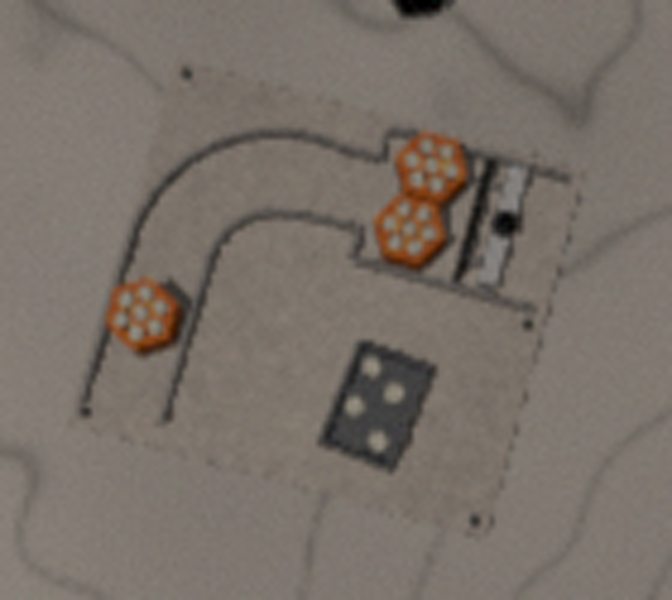

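View pics/side0c.png

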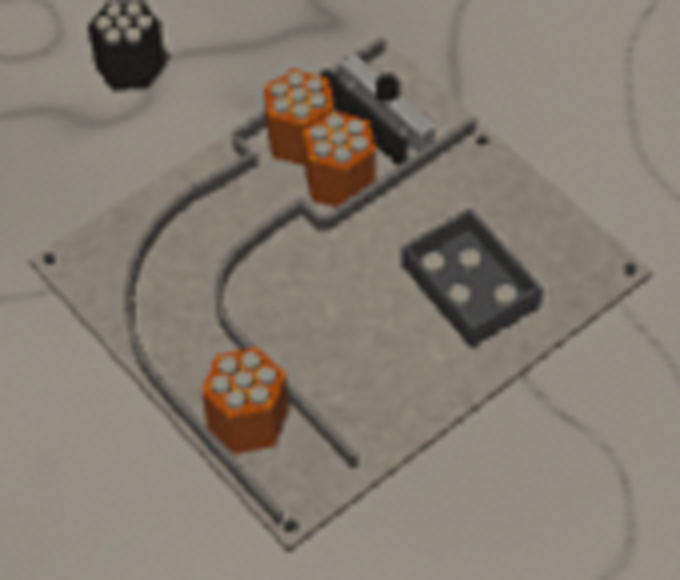

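The top crop shows the lane start at the lower left, with rail ends at (85,411) and (167,419). The lone block is at (144,314), and the parked blocks are at (410,230) and (431,168). The bay corners are at (355,258) and (388,133), and the fence is the dark bar near x≈475. The side crop agrees. Next I fit the track frame and block centres.

```bash
cat >h.py <<'E'
import numpy as np,cv2
from rig import r,imaging
def ray(f,uv,z):
    K=f["mtx"];T=f["world_to_cam"];d=np.linalg.inv(K)@[uv[0],uv[1],1.];d=d*[1,-1,-1]
    R=T[:3,:3];c=-R.T@T[:3,3];d=R.T@d
    return (c+d*(z-c[2])/d[2])[:2]
def blobs(f,z=43,box=None):
    """centres of the orange blocks' cap sets: white pixels inside the filled orange blobs"""
    im=f["image"];hsv=cv2.cvtColor(im,cv2.COLOR_RGB2HSV)
    o=((hsv[...,0]<16)&(hsv[...,1]>140)&(hsv[...,2]>60)).astype(np.uint8)
    cl=cv2.morphologyEx(o,cv2.MORPH_CLOSE,np.ones((5,5)))
    w=np.clip((cl>0)*(160.-hsv[...,1]),0,None)
    return cl,w
E
python3 - <<'E'
from h import *
tr=np.array([[-108,96],[-108,44],[26,-43],[114,-43],[93.75,-44],[46.25,-44]],float)
P={"top":([(85,411),(167,419),(355,258),(388,133),(382,157),(360,226)],4.8,(230,145)),
"side":([(285,522),(353,462),(322,222),(240,135),(253,160),(305,207)],4,(220,160))}
tot=[];
for n in P:
    f=imaging.grab_frame(n);p,s,o=P[n]
    w=np.array([ray(f,(np.array(q)+.5)/s-.5+o,18) for q in p]);tot.append(w)
    cl,wt=blobs(f)
    nb,lab,st,ce=cv2.connectedComponentsWithStats(cl)
    for i in range(1,nb):
        if st[i,4]<80: continue
        m=(lab==i)*wt; v,u=np.nonzero(m);a=m[v,u]
        c=np.array([(u*a).sum(),(v*a).sum()])/a.sum()
        print(n,st[i].tolist(),c.round(1),ray(f,c,43).round(1))
def fit(w):
    a=tr.mean(0);b=w.mean(0);H=(tr-a).T@(w-b);U,_,V=np.linalg.svd(H);R=V.T@U.T
    t=b-R@a;return np.arctan2(R[1,0],R[0,0]),t,(w-(tr@R.T+t))
for w in tot+[sum(tot)/2]:
    y,t,e=fit(w);print(round(y,4),t.round(1),e.round(1).tolist())
E
```

```text
top [510, 141, 31, 43, 1243] [532.5 161.6] [ 745.2 -673.1]
top [308, 173, 19, 28, 337] [317.1 185.5] [654.6 -20. ]
top [252, 204, 16, 15, 173] [258.8 209.8] [576.5 151.6]
top [416, 236, 39, 48, 1138] [435.8 259.4] [ 442.7 -374. ]
side [371, 44, 47, 32, 893] [397.8  53.6] [ 739.6 -661.9]
side [415, 125, 55, 47, 1513] [443.8 141.4] [ 443.9 -377.6]
side [286, 177, 28, 35, 575] [300.7 189.8] [651.9 -22.9]
side [271, 247, 21, 26, 427] [280.5 254.7] [578.2 148.9]
-0.2295 [602.9  69. ] [[-2.7, -0.3], [5.4, -1.3], [-0.0, -0.9], [-4.0, 0.3], [0.1, 0.1], [1.2, 2.1]]
-0.247 [601.4  73.7] [[-2.8, 0.0], [1.8, 0.9], [3.1, -1.3], [-1.0, -4.0], [0.2, 2.9], [-1.3, 1.6]]
-0.2383 [602.1  71.4] [[-2.8, -0.1], [3.6, -0.2], [1.6, -1.1], [-2.5, -1.9], [0.1, 1.5], [-0.1, 1.8]]
```

```bash
cat >>h.py <<'E'
TH=-0.238;O=np.array([602.8,71.])
def t2w(x,y): c,s=np.cos(TH),np.sin(TH);return O+[c*x-s*y,s*x+c*y]
def w2t(p): c,s=np.cos(TH),np.sin(TH);d=np.asarray(p)[:2]-O;return np.array([c*d[0]+s*d[1],-s*d[0]+c*d[1]])
def rows(poses):
    """poses: list of (x,y,z,yaw), tool down; gives tool-axis deltas"""
    for a,b in zip(poses,poses[1:]):
        d=np.subtract(b,a);c,s=np.cos(a[3]),np.sin(a[3])
        print("tx %.1f ty %.1f tz %.1f wz %.3f"%(c*d[0]+s*d[1],s*d[0]-c*d[1],-d[2],-d[3]))
def here():
    s=r.sense();R=s["tcp_rot"];p=s["eef_pos"];print(round(s["clock"],2),p.round(1),R.round(4),"track",w2t(p).round(1),"F",s["contact_force"].round(1),"open",s["opening"]);return [*p,R[2]]
E
python3 - <<'E'
from h import *
a=[141.75,-608.7,231.3,.2289];here()
b=[*t2w(-88,70.5),130,TH+np.pi]
print(b)
rows([np.add(a,np.subtract(b,a)*i/16) for i in range(17)])
E
```

```text
0.2 [ 141.7 -608.4  230.8] [-3.1407 -0.      0.2288] track [-287.9 -769. ] F [ 0.3 -0.1 -0.5] open 1.00418978963243
[np.float64(533.9016366179926), np.float64(160.25954023677735), 130, 2.903592653589793]
tx 34.8 ty -41.2 tz 6.3 wz -0.167
tx 41.2 ty -34.9 tz 6.3 wz -0.167
tx 46.4 ty -27.5 tz 6.3 wz -0.167
tx 50.3 ty -19.4 tz 6.3 wz -0.167
tx 52.9 ty -10.8 tz 6.3 wz -0.167
tx 53.9 ty -1.9 tz 6.3 wz -0.167
tx 53.5 ty 7.1 tz 6.3 wz -0.167
tx 51.5 ty 15.9 tz 6.3 wz -0.167
tx 48.2 ty 24.3 tz 6.3 wz -0.167
tx 43.5 ty 32.0 tz 6.3 wz -0.167
tx 37.5 ty 38.8 tz 6.3 wz -0.167
tx 30.6 ty 44.5 tz 6.3 wz -0.167
tx 22.7 ty 48.9 tz 6.3 wz -0.167
tx 14.3 ty 52.0 tz 6.3 wz -0.167
tx 5.4 ty 53.7 tz 6.3 wz -0.167
tx -3.6 ty 53.8 tz 6.3 wz -0.167
```

Emit:
arm_command(deltas=[{"tx":35,"ty":-41,"tz":6,"wz":-0.167,"hand":25},{"tx":41,"ty":-35,"tz":6,"wz":-0.167},{"tx":46,"ty":-27,"tz":6,"wz":-0.167},{"tx":50,"ty":-19,"tz":6,"wz":-0.167},{"tx":53,"ty":-11,"tz":6,"wz":-0.167},{"tx":54,"ty":-2,"tz":6,"wz":-0.167},{"tx":53,"ty":7,"tz":6,"wz":-0.167},{"tx":51,"ty":16,"tz":6,"wz":-0.167}])

```text
schema error: expected keys hand, tx, ty, tz, wx, wy, wz
```

Emit:
arm_command(deltas=[{"tx":48,"ty":24,"tz":6,"wz":-0.167},{"tx":43,"ty":32,"tz":6,"wz":-0.167},{"tx":37,"ty":39,"tz":6,"wz":-0.167},{"tx":30,"ty":44,"tz":6,"wz":-0.167},{"tx":23,"ty":49,"tz":6,"wz":-0.167},{"tx":14,"ty":52,"tz":6,"wz":-0.167},{"tx":5,"ty":54,"tz":6,"wz":-0.167},{"tx":-4,"ty":54,"tz":6,"wz":-0.167}])

```text
schema error: expected keys hand, tx, ty, tz, wx, wy, wz
```

```bash
python3 - <<'E'
from h import *
a=here();print(r.sense()["qpos"].round(2))
rows([a,[*t2w(-88,70.5),130,TH+np.pi]])
for n,x in(("top",(145,230)),("side",(160,220))):
    f=imaging.grab_frame(n); cv2.imwrite(f"pics/{n}1.png",f["image"][...,::-1])
a=cv2.imread("pics/side1.png")[110:310,200:400]; cv2.imwrite("pics/side1c.png",cv2.resize(a,None,fx=3,fy=3,interpolation=cv2.INTER_CUBIC))
E
```

```text
0.2 [ 141.7 -608.4  230.8] [-3.1407 -0.      0.2288] track [-287.9 -769. ] F [ 0.3 -0.1 -0.5] open 1.00418978963243
[-1.34  0.35  1.63  0.    1.16 -0.  ]
tx 556.3 ty -659.7 tz 100.8 wz -2.675
```

View pics/side1c.png

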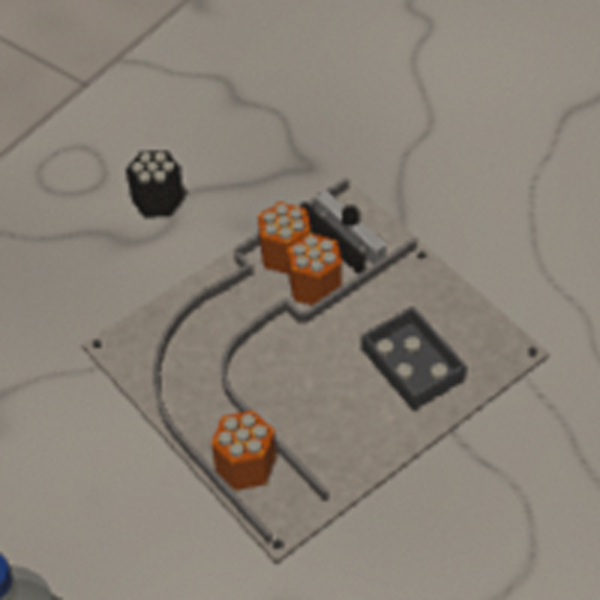

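The moves were refused because every key is required, and the picture shows the scene unchanged. I'll send them again with full rows.

Emit:
arm_command(deltas=[{"hand":25,"tx":35,"ty":-41,"tz":6,"wx":0,"wy":0,"wz":-0.167},{"hand":25,"tx":41,"ty":-35,"tz":6,"wx":0,"wy":0,"wz":-0.167},{"hand":25,"tx":46,"ty":-27,"tz":6,"wx":0,"wy":0,"wz":-0.167},{"hand":25,"tx":50,"ty":-19,"tz":6,"wx":0,"wy":0,"wz":-0.167},{"hand":25,"tx":53,"ty":-11,"tz":6,"wx":0,"wy":0,"wz":-0.167},{"hand":25,"tx":54,"ty":-2,"tz":6,"wx":0,"wy":0,"wz":-0.167},{"hand":25,"tx":53,"ty":7,"tz":6,"wx":0,"wy":0,"wz":-0.167},{"hand":25,"tx":51,"ty":16,"tz":6,"wx":0,"wy":0,"wz":-0.167}])

```text
clock: 1.3
eef_pos: [338.4, -224.9, 183.4]
tcp_rot: [3.141, 0.001, 1.57]
contact_force: [0.5, -0.3, -0.2]
opening: 0.29
grasp_force: 0.0
```

Emit:
arm_command(deltas=[{"hand":25,"tx":48,"ty":24,"tz":6,"wx":0,"wy":0,"wz":-0.167},{"hand":25,"tx":43,"ty":32,"tz":6,"wx":0,"wy":0,"wz":-0.167},{"hand":25,"tx":37,"ty":39,"tz":6,"wx":0,"wy":0,"wz":-0.167},{"hand":25,"tx":30,"ty":44,"tz":6,"wx":0,"wy":0,"wz":-0.167},{"hand":25,"tx":23,"ty":49,"tz":6,"wx":0,"wy":0,"wz":-0.167},{"hand":25,"tx":14,"ty":52,"tz":6,"wx":0,"wy":0,"wz":-0.167},{"hand":25,"tx":5,"ty":54,"tz":6,"wx":0,"wy":0,"wz":-0.167},{"hand":25,"tx":-4,"ty":54,"tz":6,"wx":0,"wy":0,"wz":-0.167}])

```text
clock: 2.3
eef_pos: [536.5, 157.9, 135.2]
tcp_rot: [3.142, 0.0, 2.907]
contact_force: [0.3, -0.9, 0.2]
opening: 0.289
grasp_force: 0.0
```

```bash
python3 - <<'E'
from h import *
a=here();print(r.sense()["qpos"].round(2))
rows([a,[*t2w(-88,70.5),130,TH+np.pi]])
E
```

```text
2.3 [536.5 157.9 135.2] [3.1415e+00 4.0000e-04 2.9066e+00] track [-84.9  68.8] F [ 0.3 -0.9  0.2] open 0.2892165501749239
[ 0.28  0.36  1.86 -0.    0.92 -1.05]
tx 3.1 ty 1.7 tz 5.2 wz 0.003
```

Emit:
arm_command(deltas=[{"hand":25,"tx":4,"ty":2,"tz":30,"wx":0,"wy":0,"wz":0},{"hand":25,"tx":0,"ty":0,"tz":35,"wx":0,"wy":0,"wz":0},{"hand":25,"tx":0,"ty":0,"tz":25,"wx":0,"wy":0,"wz":0},{"hand":25,"tx":0,"ty":0,"tz":12,"wx":0,"wy":0,"wz":0},{"hand":25,"tx":0,"ty":0,"tz":6,"wx":0,"wy":0,"wz":0},{"hand":25,"tx":0,"ty":0,"tz":6,"wx":0,"wy":0,"wz":0},{"hand":25,"tx":0,"ty":0,"tz":0,"wx":0,"wy":0,"wz":0}])

```text
clock: 3.18
eef_pos: [532.6, 159.0, 21.5]
tcp_rot: [3.141, 0.0, 2.901]
contact_force: [0.8, 0.7, -0.2]
opening: 0.296
grasp_force: 0.0
```

```bash
python3 - <<'E'
from h import *
here()
f=imaging.grab_frame("side"); a=f["image"][150:310,200:360,::-1]; cv2.imwrite("pics/side2c.png",cv2.resize(a,None,fx=3.7,fy=3.7,interpolation=cv2.INTER_CUBIC))
E
```

```text
3.17 [532.6 159.   21.5] [3.1414e+00 4.0000e-04 2.9007e+00] track [-89.  69.] F [ 0.8  0.7 -0.2] open 0.2964808366492045
```

View pics/side2c.png

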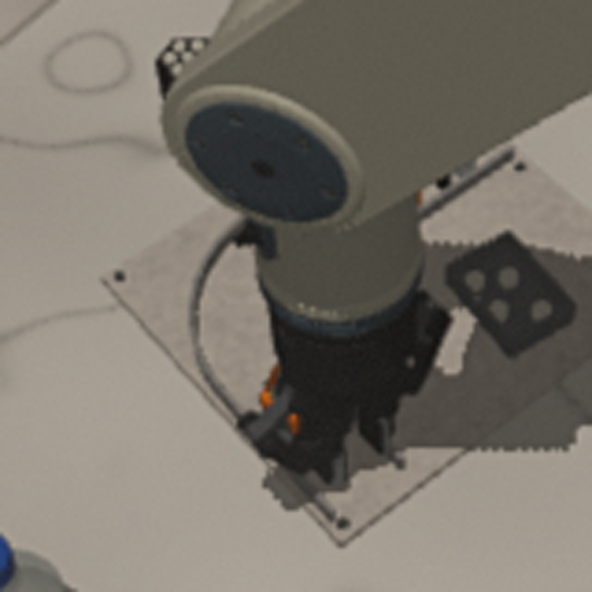

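```bash
cat >>h.py <<'E'
def pose(s,z=21.5,L=27.):
    """TCP pose pushing a block whose centre is at path length s (0 = bend start)"""
    A=70*np.pi/2
    if s<0:c=np.array([s,70.]);h=0
    elif s<A: h=-s/70;c=70*np.array([np.sin(-h),np.cos(h)])
    else: h=-np.pi/2;c=np.array([70,-(s-A)])
    return [*t2w(*(c-L*np.array([np.cos(h),np.sin(h)]))),z,TH+h+np.pi]
E
python3 - <<'E'
from h import *
a=here();rows([a]+[pose(s) for s in range(-57,146,5)])
E
```

```text
3.23 [532.6 159.   21.7] [3.1413e+00 5.0000e-04 2.9007e+00] track [-88.9  69. ] F [ 0.1  0.6 -0.1] open 0.2905043334056893
tx -4.9 ty 1.0 tz 0.2 wz -0.003
tx -5.0 ty 0.0 tz -0.0 wz -0.000
tx -5.0 ty 0.0 tz -0.0 wz -0.000
tx -5.0 ty 0.0 tz -0.0 wz -0.000
tx -5.0 ty -0.0 tz -0.0 wz -0.000
tx -5.0 ty 0.0 tz -0.0 wz -0.000
tx -5.0 ty 0.0 tz -0.0 wz -0.000
tx -5.0 ty -0.0 tz -0.0 wz -0.000
tx -5.0 ty 0.0 tz -0.0 wz -0.000
tx -5.0 ty 0.0 tz -0.0 wz -0.000
tx -5.0 ty -0.0 tz -0.0 wz -0.000
tx -5.0 ty 0.0 tz -0.0 wz -0.000
tx -5.0 ty 1.1 tz -0.0 wz 0.043
tx -5.1 ty 1.7 tz -0.0 wz 0.071
tx -5.1 ty 1.7 tz -0.0 wz 0.071
tx -5.1 ty 1.7 tz -0.0 wz 0.071
tx -5.1 ty 1.7 tz -0.0 wz 0.071
tx -5.1 ty 1.7 tz -0.0 wz 0.071
tx -5.1 ty 1.7 tz -0.0 wz 0.071
tx -5.1 ty 1.7 tz -0.0 wz 0.071
tx -5.1 ty 1.7 tz -0.0 wz 0.071
tx -5.1 ty 1.7 tz -0.0 wz 0.071
tx -5.1 ty 1.7 tz -0.0 wz 0.071
tx -5.1 ty 1.7 tz -0.0 wz 0.071
tx -5.1 ty 1.7 tz -0.0 wz 0.071
tx -5.1 ty 1.7 tz -0.0 wz 0.071
tx -5.1 ty 1.7 tz -0.0 wz 0.071
tx -5.1 ty 1.7 tz -0.0 wz 0.071
tx -5.1 ty 1.7 tz -0.0 wz 0.071
tx -5.1 ty 1.7 tz -0.0 wz 0.071
tx -5.1 ty 1.7 tz -0.0 wz 0.071
tx -5.1 ty 1.7 tz -0.0 wz 0.071
tx -5.1 ty 1.7 tz -0.0 wz 0.071
tx -5.1 ty 1.7 tz -0.0 wz 0.071
tx -5.0 ty 0.6 tz -0.0 wz 0.028
tx -5.0 ty -0.0 tz -0.0 wz -0.000
tx -5.0 ty -0.0 tz -0.0 wz -0.000
tx -5.0 ty 0.0 tz -0.0 wz -0.000
tx -5.0 ty -0.0 tz -0.0 wz -0.000
tx -5.0 ty -0.0 tz -0.0 wz -0.000
tx -5.0 ty -0.0 tz -0.0 wz -0.000
```

Emit:
arm_command(deltas=[{"hand":25,"tx":-5,"ty":1,"tz":0,"wx":0,"wy":0,"wz":0},{"hand":25,"tx":-5,"ty":0,"tz":0,"wx":0,"wy":0,"wz":0},{"hand":25,"tx":-5,"ty":0,"tz":0,"wx":0,"wy":0,"wz":0},{"hand":25,"tx":-5,"ty":0,"tz":0,"wx":0,"wy":0,"wz":0},{"hand":25,"tx":-5,"ty":0,"tz":0,"wx":0,"wy":0,"wz":0},{"hand":25,"tx":-5,"ty":0,"tz":0,"wx":0,"wy":0,"wz":0},{"hand":25,"tx":-5,"ty":0,"tz":0,"wx":0,"wy":0,"wz":0},{"hand":25,"tx":-5,"ty":0,"tz":0,"wx":0,"wy":0,"wz":0}])

```text
clock: 4.22
eef_pos: [571.7, 150.3, 21.2]
tcp_rot: [-3.142, -0.0, 2.901]
contact_force: [-0.2, -0.0, -0.6]
opening: 0.291
grasp_force: 0.2
```

```bash
python3 - <<'E'
from h import *
a=here();rows([a]+[pose(s) for s in (-22,-17)])
ims=[]
for n,(v,u) in(("top",(150,235)),("side",(170,210))):
    f=imaging.grab_frame(n); ims.append(cv2.resize(f["image"][v:v+110,u:u+110,::-1],None,fx=3.6,fy=3.6,interpolation=cv2.INTER_CUBIC))
    cl,w=blobs(f);nb,lab,st,ce=cv2.connectedComponentsWithStats(cl);print(n,[x.tolist() for x in st[1:] if x[4]>10])
cv2.imwrite("pics/m3.png",np.hstack(ims))
E
```

```text
4.22 [571.7 150.3  21.2] [-3.1416e+00 -1.0000e-04  2.9008e+00] track [-48.9  69.8] F [-0.2 -0.  -0.6] open 0.29100399526592446
tx 0.1 ty 0.2 tz -0.3 wz -0.003
tx -5.0 ty 0.0 tz -0.0 wz -0.000
top [[510, 141, 31, 43, 1243], [308, 173, 19, 28, 338], [415, 237, 40, 47, 1162]]
side [[415, 125, 55, 47, 1511], [297, 183, 17, 29, 322], [280, 247, 6, 16, 49], [265, 249, 4, 6, 18]]
```

View pics/m3.png

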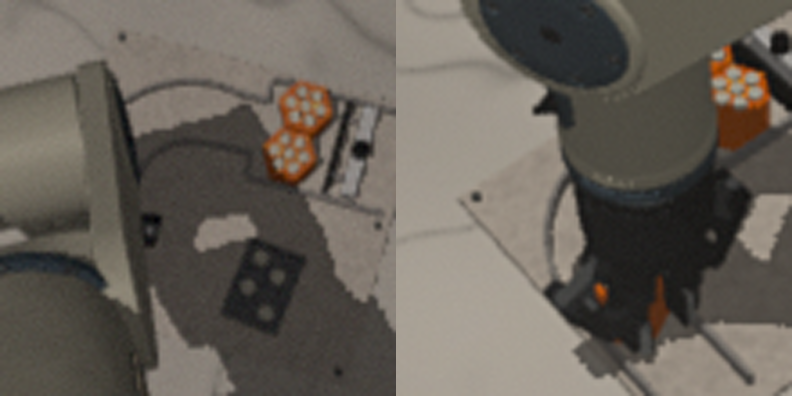

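The top view shows the arm hiding the lane. In the side half, orange shows between the two fingers at about (600,293) and (657,305), so the block sits in the V. Next I push on into the bend.

Emit:
arm_command(deltas=[{"hand":25,"tx":-5,"ty":0,"tz":0,"wx":0,"wy":0,"wz":0},{"hand":25,"tx":-5,"ty":0,"tz":0,"wx":0,"wy":0,"wz":0},{"hand":25,"tx":-5,"ty":0,"tz":0,"wx":0,"wy":0,"wz":0},{"hand":25,"tx":-5,"ty":0,"tz":0,"wx":0,"wy":0,"wz":0},{"hand":25,"tx":-5,"ty":1.1,"tz":0,"wx":0,"wy":0,"wz":0.043},{"hand":25,"tx":-5.1,"ty":1.7,"tz":0,"wx":0,"wy":0,"wz":0.071},{"hand":25,"tx":-5.1,"ty":1.7,"tz":0,"wx":0,"wy":0,"wz":0.071},{"hand":25,"tx":-5.1,"ty":1.7,"tz":0,"wx":0,"wy":0,"wz":0.071}])

```text
clock: 5.32
eef_pos: [612.4, 145.0, 21.2]
tcp_rot: [-3.142, -0.0, 2.642]
contact_force: [-0.2, 0.1, 0.2]
opening: 0.289
grasp_force: 0.2
```

```bash
python3 - <<'E'
from h import *
a=here();rows([a]+[pose(s) for s in (18,23)])
E
```

```text
5.33 [612.4 145.   21.2] [-3.1416 -0.      2.6424] track [-8.1 74.1] F [-0.2  0.1  0.2] open 0.2890661581116274
tx 0.3 ty 0.3 tz -0.3 wz -0.004
tx -5.1 ty 1.7 tz -0.0 wz 0.071
```

Emit:
arm_command(deltas=[{"hand":25,"tx":-5,"ty":1.8,"tz":0,"wx":0,"wy":0,"wz":0.071},{"hand":25,"tx":-5.1,"ty":1.8,"tz":0,"wx":0,"wy":0,"wz":0.071},{"hand":25,"tx":-5.1,"ty":1.7,"tz":0,"wx":0,"wy":0,"wz":0.071},{"hand":25,"tx":-5.1,"ty":1.7,"tz":0,"wx":0,"wy":0,"wz":0.071},{"hand":25,"tx":-5.1,"ty":1.7,"tz":0,"wx":0,"wy":0,"wz":0.071},{"hand":25,"tx":-5.1,"ty":1.7,"tz":0,"wx":0,"wy":0,"wz":0.071},{"hand":25,"tx":-5.1,"ty":1.7,"tz":0,"wx":0,"wy":0,"wz":0.071},{"hand":25,"tx":-5.1,"ty":1.7,"tz":0,"wx":0,"wy":0,"wz":0.071}])

```text
clock: 6.32
eef_pos: [651.1, 127.7, 21.3]
tcp_rot: [3.141, -0.0, 2.074]
contact_force: [-0.4, -0.4, -0.5]
opening: 0.293
grasp_force: 0.2
```

```bash
python3 - <<'E'
from h import *
a=here();rows([a]+[pose(s) for s in (58,63)])
ims=[]
for n,(v,u) in(("top",(150,235)),("side",(150,210))):
    f=imaging.grab_frame(n); ims.append(cv2.resize(f["image"][v:v+110,u:u+110,::-1],None,fx=3.6,fy=3.6,interpolation=cv2.INTER_CUBIC))
    cl,w=blobs(f);nb,lab,st,ce=cv2.connectedComponentsWithStats(cl);print(n,[x.tolist() for x in st[1:] if x[4]>10])
cv2.imwrite("pics/m4.png",np.hstack(ims))
E
```

```text
6.33 [651.1 127.7  21.3] [ 3.1415 -0.      2.0744] track [33.6 66.5] F [-0.4 -0.4 -0.5] open 0.29279272775116527
tx 0.7 ty 0.3 tz -0.2 wz -0.001
tx -5.1 ty 1.7 tz -0.0 wz 0.071
top [[510, 141, 31, 43, 1239], [308, 173, 19, 28, 336], [415, 236, 40, 48, 1143]]
side [[391, 59, 20, 17, 193], [415, 125, 45, 47, 1120], [286, 177, 28, 35, 607], [256, 222, 10, 17, 105]]
```

View pics/m4.png

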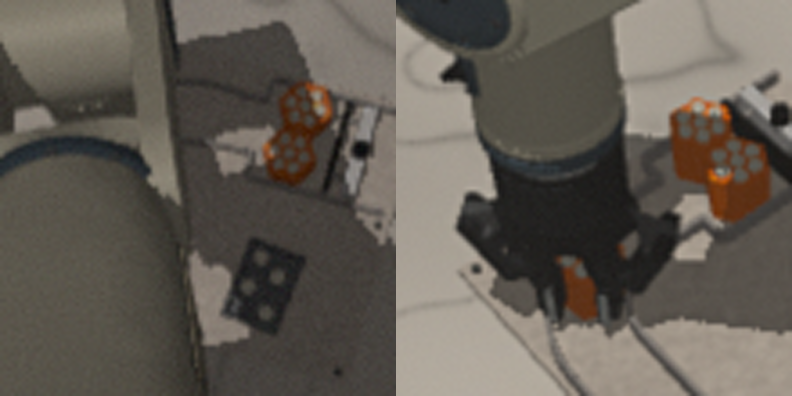

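In the side half, the block shows orange between the fingers at about (580,285), at the middle of the bend. I continue.

Emit:
arm_command(deltas=[{"hand":25,"tx":-5,"ty":1.8,"tz":0,"wx":0,"wy":0,"wz":0.071},{"hand":25,"tx":-5.1,"ty":1.8,"tz":0,"wx":0,"wy":0,"wz":0.071},{"hand":25,"tx":-5.1,"ty":1.7,"tz":0,"wx":0,"wy":0,"wz":0.071},{"hand":25,"tx":-5.1,"ty":1.7,"tz":0,"wx":0,"wy":0,"wz":0.071},{"hand":25,"tx":-5.1,"ty":1.7,"tz":0,"wx":0,"wy":0,"wz":0.071},{"hand":25,"tx":-5.1,"ty":1.7,"tz":0,"wx":0,"wy":0,"wz":0.071},{"hand":25,"tx":-5.1,"ty":1.7,"tz":0,"wx":0,"wy":0,"wz":0.071},{"hand":25,"tx":-5.1,"ty":1.7,"tz":0,"wx":0,"wy":0,"wz":0.071}])

```text
clock: 7.42
eef_pos: [674.2, 92.4, 21.2]
tcp_rot: [-3.142, -0.0, 1.508]
contact_force: [0.6, 0.6, -0.9]
opening: 0.292
grasp_force: 0.2
```

```bash
python3 - <<'E'
from h import *
a=here();rows([a]+[pose(s) for s in (98,103,108,113,118)])
E
```

```text
7.42 [674.2  92.4  21.2] [-3.1415e+00 -1.0000e-04  1.5083e+00] track [64.3 37.6] F [ 0.6  0.6 -0.9] open 0.2915949292669553
tx 0.9 ty 0.2 tz -0.3 wz 0.005
tx -5.1 ty 1.7 tz -0.0 wz 0.071
tx -5.1 ty 1.7 tz -0.0 wz 0.071
tx -5.0 ty 0.6 tz -0.0 wz 0.028
tx -5.0 ty -0.0 tz -0.0 wz -0.000
```

Emit:
arm_command(deltas=[{"hand":25,"tx":-4.2,"ty":1.9,"tz":0,"wx":0,"wy":0,"wz":0.076},{"hand":25,"tx":-5.1,"ty":1.7,"tz":0,"wx":0,"wy":0,"wz":0.071},{"hand":25,"tx":-5,"ty":0.6,"tz":0,"wx":0,"wy":0,"wz":0.028},{"hand":25,"tx":-3,"ty":0,"tz":0,"wx":0,"wy":0,"wz":0},{"hand":25,"tx":-3,"ty":0,"tz":0,"wx":0,"wy":0,"wz":0},{"hand":25,"tx":-3,"ty":0,"tz":0,"wx":0,"wy":0,"wz":0},{"hand":25,"tx":-3,"ty":0,"tz":0,"wx":0,"wy":0,"wz":0}])

```text
clock: 8.3
eef_pos: [673.4, 66.0, 21.3]
tcp_rot: [-3.142, 0.0, 1.334]
contact_force: [0.5, 0.6, -0.2]
opening: 0.292
grasp_force: 0.2
```

```bash
python3 - <<'E'
from h import *
a=here();rows([a]+[pose(s) for s in (125,128)])
E
```

```text
8.3 [673.4  66.   21.3] [-3.1415  0.      1.3342] track [69.8 11.8] F [ 0.5  0.6 -0.2] open 0.29249288431842035
tx 0.2 ty 0.2 tz -0.2 wz 0.001
tx -3.0 ty 0.0 tz -0.0 wz -0.000
```

Emit:
arm_command(deltas=[{"hand":25,"tx":-3,"ty":0.2,"tz":0,"wx":0,"wy":0,"wz":0},{"hand":25,"tx":-3,"ty":0,"tz":0,"wx":0,"wy":0,"wz":0},{"hand":25,"tx":-3,"ty":0,"tz":0,"wx":0,"wy":0,"wz":0},{"hand":25,"tx":-3,"ty":0,"tz":0,"wx":0,"wy":0,"wz":0}])

```text
clock: 8.8
eef_pos: [670.8, 54.3, 21.3]
tcp_rot: [-3.142, -0.0, 1.334]
contact_force: [-0.1, 0.1, 0.3]
opening: 0.292
grasp_force: 0.2
```

Emit:
arm_command(deltas=[{"hand":25,"tx":-3,"ty":0,"tz":0,"wx":0,"wy":0,"wz":0},{"hand":25,"tx":-3,"ty":0,"tz":0,"wx":0,"wy":0,"wz":0},{"hand":25,"tx":-3,"ty":0,"tz":0,"wx":0,"wy":0,"wz":0},{"hand":25,"tx":-3,"ty":0,"tz":0,"wx":0,"wy":0,"wz":0}])

```text
clock: 9.3
eef_pos: [668.0, 42.6, 21.3]
tcp_rot: [3.142, -0.0, 1.334]
contact_force: [1.4, 0.7, -0.2]
opening: 0.291
grasp_force: 0.3
```

```bash
python3 - <<'E'
from h import *
a=here();rows([a,pose(149)])
ims=[]
for n,(v,u) in(("top",(150,260)),("side",(140,240))):
    f=imaging.grab_frame(n); ims.append(cv2.resize(f["image"][v:v+110,u:u+110,::-1],None,fx=3.6,fy=3.6,interpolation=cv2.INTER_CUBIC))
cv2.imwrite("pics/m5.png",np.hstack(ims))
E
```

```text
9.3 [668.   42.6  21.3] [ 3.1416 -0.      1.3338] track [ 70.1 -12.2] F [ 1.4  0.7 -0.2] open 0.2906944453822789
tx 0.2 ty -0.1 tz -0.2 wz 0.001
```

View pics/m5.png

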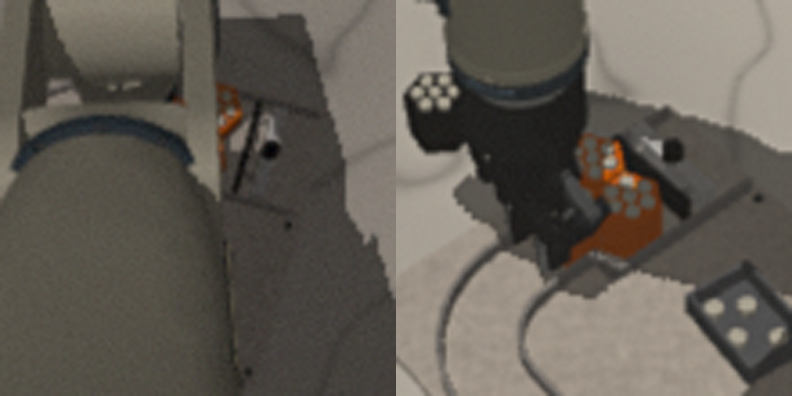

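The side half shows the lone block coming out of the throat at about (600,240), right behind the two parked blocks. From here I advance slowly and watch the force.

Emit:
arm_command(deltas=[{"hand":25,"tx":-1.5,"ty":0,"tz":0,"wx":0,"wy":0,"wz":0},{"hand":25,"tx":-1.5,"ty":0,"tz":0,"wx":0,"wy":0,"wz":0},{"hand":25,"tx":-1,"ty":0,"tz":0,"wx":0,"wy":0,"wz":0},{"hand":25,"tx":-1,"ty":0,"tz":0,"wx":0,"wy":0,"wz":0}])

```text
clock: 9.9
eef_pos: [667.0, 38.0, 21.3]
tcp_rot: [3.141, -0.0, 1.334]
contact_force: [-0.3, 1.7, -0.0]
opening: 0.289
grasp_force: 0.5
```

Emit:
arm_command(deltas=[{"hand":25,"tx":-1,"ty":0,"tz":0,"wx":0,"wy":0,"wz":0},{"hand":25,"tx":-1,"ty":0,"tz":0,"wx":0,"wy":0,"wz":0},{"hand":25,"tx":-1,"ty":0,"tz":0,"wx":0,"wy":0,"wz":0}])

```text
clock: 10.28
eef_pos: [666.2, 35.0, 21.3]
tcp_rot: [3.142, -0.0, 1.334]
contact_force: [0.7, 1.4, 0.4]
opening: 0.29
grasp_force: 0.5
```

Force is now about 1.5 N, so the parked blocks are sliding with it.

Emit:
arm_command(deltas=[{"hand":25,"tx":-1,"ty":0,"tz":0,"wx":0,"wy":0,"wz":0},{"hand":25,"tx":-1,"ty":0,"tz":0,"wx":0,"wy":0,"wz":0},{"hand":25,"tx":-1,"ty":0,"tz":0,"wx":0,"wy":0,"wz":0}])

```text
clock: 10.65
eef_pos: [665.5, 32.1, 21.3]
tcp_rot: [3.142, -0.0, 1.334]
contact_force: [0.8, 1.2, -0.1]
opening: 0.291
grasp_force: 0.6
```

Emit:
arm_command(deltas=[{"hand":25,"tx":-1,"ty":0,"tz":0,"wx":0,"wy":0,"wz":0},{"hand":25,"tx":-1,"ty":0,"tz":0,"wx":0,"wy":0,"wz":0}])

```text
clock: 10.9
eef_pos: [665.0, 30.3, 21.3]
tcp_rot: [-3.142, -0.0, 1.334]
contact_force: [0.3, 3.5, 0.3]
opening: 0.294
grasp_force: 1.6
```

Emit:
arm_command(deltas=[{"hand":25,"tx":-0.5,"ty":0,"tz":0,"wx":0,"wy":0,"wz":0},{"hand":25,"tx":0,"ty":0,"tz":0,"wx":0,"wy":0,"wz":0}])

```text
clock: 11.15
eef_pos: [665.0, 29.9, 21.3]
tcp_rot: [3.142, -0.0, 1.334]
contact_force: [0.5, 4.8, 0.1]
opening: 0.298
grasp_force: 2.1
```

Emit:
arm_command(deltas=[{"hand":25,"tx":-0.5,"ty":0,"tz":0,"wx":0,"wy":0,"wz":0},{"hand":25,"tx":0,"ty":0,"tz":0,"wx":0,"wy":0,"wz":0}])

```text
clock: 11.4
eef_pos: [664.8, 29.5, 21.3]
tcp_rot: [3.142, -0.0, 1.334]
contact_force: [0.4, 4.8, 0.3]
opening: 0.29
grasp_force: 2.5
```

Emit:
arm_command(deltas=[{"hand":25,"tx":-0.5,"ty":0,"tz":0,"wx":0,"wy":0,"wz":0},{"hand":25,"tx":-0.5,"ty":0,"tz":0,"wx":0,"wy":0,"wz":0},{"hand":25,"tx":0,"ty":0,"tz":0,"wx":0,"wy":0,"wz":0}])

```text
clock: 11.78
eef_pos: [664.7, 29.0, 21.4]
tcp_rot: [3.141, -0.001, 1.334]
contact_force: [0.8, 7.2, 0.6]
opening: 0.296
grasp_force: 3.5
```

```bash
python3 - <<'E'
from h import *
here()
ims=[]
for n,(v,u) in(("top",(150,270)),("side",(150,260))):
    f=imaging.grab_frame(n); ims.append(cv2.resize(f["image"][v:v+80,u:u+80,::-1],None,fx=5,fy=5,interpolation=cv2.INTER_CUBIC))
cv2.imwrite("pics/m6.png",np.clip(np.hstack(ims)*1.5,0,255))
E
```

```text
11.78 [664.7  29.   21.4] [ 3.1414e+00 -1.0000e-03  1.3337e+00] track [ 70.1 -26.2] F [0.8 7.2 0.6] open 0.29584849473830055[ WARN:0@1.050] global loadsave.cpp:1063 imwrite_ Unsupported depth image for selected encoder is fallbacked to CV_8U.
```

View pics/m6.png

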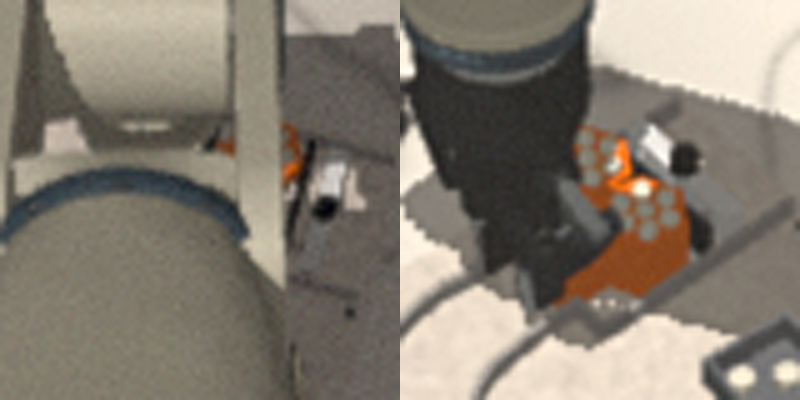

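The pack is now against the fence face, with the parked block touching the dark bar at about (700,235) in the side half. I press to about 10–11 N and hold.

Emit:
arm_command(deltas=[{"hand":25,"tx":-0.5,"ty":0,"tz":0,"wx":0,"wy":0,"wz":0},{"hand":25,"tx":-0.5,"ty":0,"tz":0,"wx":0,"wy":0,"wz":0},{"hand":25,"tx":0,"ty":0,"tz":0,"wx":0,"wy":0,"wz":0},{"hand":25,"tx":0,"ty":0,"tz":0,"wx":0,"wy":0,"wz":0}])

```text
clock: 12.38
eef_pos: [664.6, 28.4, 21.5]
tcp_rot: [3.141, -0.001, 1.334]
contact_force: [0.6, 9.3, 1.2]
opening: 0.288
grasp_force: 4.6
```

Emit:
arm_command(deltas=[{"hand":25,"tx":-0.5,"ty":0,"tz":0,"wx":0,"wy":0,"wz":0},{"hand":25,"tx":0,"ty":0,"tz":0,"wx":0,"wy":0,"wz":0},{"hand":25,"tx":0,"ty":0,"tz":0,"wx":0,"wy":0,"wz":0}])

```text
clock: 12.75
eef_pos: [664.5, 28.1, 21.5]
tcp_rot: [3.141, -0.002, 1.334]
contact_force: [0.6, 10.5, 1.2]
opening: 0.293
grasp_force: 5.0
```

Emit:
arm_command(deltas=[{"hand":25,"tx":0.7,"ty":0,"tz":0,"wx":0,"wy":0,"wz":0},{"hand":25,"tx":0.7,"ty":0,"tz":0,"wx":0,"wy":0,"wz":0},{"hand":25,"tx":0.7,"ty":0,"tz":0,"wx":0,"wy":0,"wz":0},{"hand":25,"tx":0.7,"ty":0,"tz":0,"wx":0,"wy":0,"wz":0},{"hand":25,"tx":0.7,"ty":0,"tz":0,"wx":0,"wy":0,"wz":0},{"hand":25,"tx":1,"ty":0,"tz":0,"wx":0,"wy":0,"wz":0},{"hand":25,"tx":2,"ty":0,"tz":0,"wx":0,"wy":0,"wz":0},{"hand":25,"tx":5,"ty":0,"tz":0,"wx":0,"wy":0,"wz":0}])

```text
clock: 13.75
eef_pos: [666.8, 37.8, 21.2]
tcp_rot: [-3.141, 0.0, 1.333]
contact_force: [-0.6, 0.2, -0.0]
opening: 0.293
grasp_force: 0.0
```

Emit:
arm_command(deltas=[{"hand":25,"tx":8,"ty":0,"tz":0,"wx":0,"wy":0,"wz":0},{"hand":25,"tx":5,"ty":0,"tz":-20,"wx":0,"wy":0,"wz":0},{"hand":25,"tx":0,"ty":0,"tz":-50,"wx":0,"wy":0,"wz":0},{"hand":25,"tx":0,"ty":0,"tz":-55,"wx":0,"wy":0,"wz":0},{"hand":25,"tx":40,"ty":0,"tz":-30,"wx":0,"wy":0,"wz":0},{"hand":25,"tx":55,"ty":0,"tz":-20,"wx":0,"wy":0,"wz":0},{"hand":25,"tx":55,"ty":0,"tz":0,"wx":0,"wy":0,"wz":0},{"hand":25,"tx":55,"ty":0,"tz":0,"wx":0,"wy":0,"wz":0}])

```text
clock: 14.75
eef_pos: [718.6, 252.0, 198.8]
tcp_rot: [3.14, -0.001, 1.334]
contact_force: [0.2, 0.6, -0.8]
opening: 0.295
grasp_force: 0.0
```

```bash
cat >m.py <<'E'
from h import *
here()
for n in("top","side"):
    f=imaging.grab_frame(n);im=f["image"]
    cl,w=blobs(f);nb,lab,st,ce=cv2.connectedComponentsWithStats(cl);
    for i in range(1,nb):
        x=st[i]
        if not(290<x[0]<350 and 150<x[1]<240) or x[4]<20: continue
        m=(lab==i)*w;v,u=np.nonzero(m);X=np.float32(np.c_[u,v]);wp=np.array([ray(f,p,43) for p in X]);tp=np.array([w2t(p) for p in wp]).astype(np.float32)
        k=3; keep=m[v,u]>40
        _,l,c=cv2.kmeans(tp[keep],k,None,(3,50,.01),10,cv2.KMEANS_PP_CENTERS)
        print(n,x.tolist(),c.round(1).tolist(),[round(float(np.linalg.norm(c[a]-c[b])),1) for a,b in((0,1),(0,2),(1,2))],np.bincount(l.ravel()))
E
python3 m.py
```

```text
14.75 [718.6 252.  198.8] [ 3.1396e+00 -1.2000e-03  1.3339e+00] track [ 69.8 203.2] F [ 0.2  0.6 -0.8] open 0.2952613142321603
top [303, 173, 28, 29, 512] [[72.30000305175781, -52.70000076293945], [50.900001525878906, -87.0], [93.0, -86.0]] [40.4, 39.2, 42.1] [70 68 67]
```

The top view puts the lone block at track (72, -53), 40.4 and 39.2 mm from the parked blocks, which are 42.1 mm apart. That is nested, tight and released, so I hand in.

```bash
python3 -c "
from rig import r
print(r.sign_off())"
```

```text
the job is handed in; nothing more can be done
None
```

The lone block went round the bend and through the throat, nests between the two parked blocks (centres about 40 mm from each), was pressed to about 10.5 N against the fence and released, and the job was handed in at about 15 s; no verdict was returned.

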